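# Right a fallen leg blank and cam-clamp it in the end-drilling jig

### The arm

A 6-joint arm with a two-finger parallel gripper is mounted at the origin on a cart in front of the work surface, level with it; the furniture and walls round the work are solid. World frame = base frame: x ahead of the robot, y to its left, z up, the work surface at z = 0. Lengths are in mm, angles in degrees, forces in N, time in s.
With the tool pointing down it reaches from about 350 to 850 mm from the base axis. Payload 8.1 kg.
Tool frame: the origin (TCP) lies midway between the tips of the shut fingers; the grasp point (between the pads) lies 19 mm behind it; z points along the fingers, y is the direction in which the jaws open and shut (so a half turn about z gives the same grasp; the last joint's range is limited). The gripper opens to 85 mm and grips with 20 to 120 N. Pads are 22 mm wide; open, the fingers measure 114 mm over their backs; the gripper's body (76 mm by 85 mm) begins 54 mm behind the grasp point. The pads swing forward as they close: fully open they stand 13 mm farther back than shut.
Start: joints at [-77.544, 7.471, 85.268, -0, 87.261, -4.893], TCP at [178.937, -572.701, 205.092] pointing down, gripper open.
Joint ranges: [-169.43, 169.43], [-51.17, 129.36], [1.28, 143.12], [-76.62, 256.62], [0, 156.53], [-152.29, 152.29]. Speed limits (degrees/s): [136.94, 136.94, 159.86, 180, 180, 180].

### API

Orientations are given as [roll, pitch, yaw] about the fixed x, y, z axes, in that order (R = Rz(yaw) Ry(pitch) Rx(roll)).
In Python, from bench import telemetry, snapshot, camera_params, job gives the robot as it stands. The module is installed in compiled form; this text tells all that it offers.
- The arm moves only by the shell command python3 -m jog 'ROWS' [FORCE]. ROWS is JSON, a list that holds one entry, the list of rows, each a list of 7 numbers: the shift along the tool's x, y, z in units of 50 mm (1.0 is 50 mm), then the turn, a rotation vector about the tool's x, y, z in units of 2 pi rad (1.0 is 2 pi rad), then the opening, from 0 (shut) to 1 (fully open). In form: [[[dx, dy, dz, rx, ry, rz, claw], ...]]. A call has 1 to 12 rows; each row shifts and turns the commanded pose from where the row before left it, along the tool's axes as they then stand; what a row does not reach is not made up. A row lasts 1/8 s, in which the tool goes at most 62.5 mm and 10.7 degrees, less where a joint would pass 70% of its speed; a pose out of reach is approached as far as the arm can. A call with a number of a shift or a turn outside -1 to 1 is refused whole. A call with a gripper value outside its range is refused whole. The fingers move at their own pace and stop on an object; FORCE is the grip in N (left out, the last holds). Time passes only in rows, so rows that do not move let the fingers close. It gives the time, the measured TCP pose, the force and the opening at its end, in the units of the state.
- telemetry.sense(): the state, without advancing time (a new reading comes with each control period).
- snapshot(name): name is "side" or "top"; returns (picture, depth): 480x640x3 uint8, red, green, blue; 480x640 float32, mm along the optical axis (not along the pixel's ray), 0 where there is no reading.
- camera_params(name): a dict with "K" (3x3 intrinsics, pixels), "D" ([k1, k2, p1, p2, k3] as OpenCV has them; the pictures are not rectified), "extrinsics" (4x4, takes a point from camera to world coordinates). Camera axes: x right, y down, z forward; pixel columns grow to the right and rows downward; lengths in mm; the calibration is good to about 2 mm. A picture is of the moment at which its call begins. camera_params takes no time and is no camera call.
- job.hand_in(): hands the job in, once; it reports no verdict.
The state is a dict: "time": time; "joint_pos": joint angles; "qd": joint speeds; "joint_efforts": joint torques, N m; "tool_pos": TCP position; "tcp_rot": TCP orientation; "ft_force": force on the tool from outside, world axes, zero at the start; "wrist_torque": the same for the moment, N m; "finger_gap": finger opening in mm.
Only numpy, scipy, OpenCV 4.12 (cv2) and the standard library are available. Lean on these libraries where they do the work, as an engineer would, in place of code of your own. Each camera call takes 0.05 s, during which the arm holds its last target. There are 200 camera calls.

### The job

The pale square leg blank has fallen over on the bench. Stand it on end in the drilling jig, right in the corner against both dark fences, and swing the red-knobbed lever round as far as it will go so that the cam clamps the blank upright for drilling. Let go of everything, and don't shift or tip the mug.

Things in the scene. Friction and masses are not known exactly. Their poses are not given: they have to be found in the camera images.
- blank_center (a point): centre of the leg blank: a pale wooden square bar 45 x 45 x 160 mm, about 0.22 kg, loose, lying on one of its long sides on the bench to the left of the jig. The y axis of this frame runs along its 160 mm length; either end may be up in the jig and any of its four long faces may meet a fence.
- blank: the same leg blank (pale wooden bar 45 x 45 x 160 mm); this origin lies in the middle of one of its long faces, 22.5 mm from the centre along the body's -z; y runs along the length.
- jig: end-drilling jig fixed to the bench, two dark fences in a square corner on a plywood base 150 (x) x 180 (y) x 15 mm. Origin on the bench below the seat; x to the back fence (away from robot), y to the side fence (left). Inner faces at x = +22.5 and y = +22.5 mm; fences 18 mm thick, tops 95 mm above the bench. Open in front; at right a wooden block, 60 mm high, left face y = -41 mm, holds the cam.
- seat (a point): point on the upper face of the jig's base (15 mm above the bench), axes as the jig's: the clamped blank stands with its axis on this point, touching both fences, its centre 80 mm above.
- cam_pivot (a point): vertical axis of cam and lever, 70 mm above the bench, axes as the jig's; 4 mm in x and -58 mm in y from the seat. Round it turns the cam: a black nylon eccentric disc, 50 mm across, 62 to 78 mm above the bench, in one piece with the lever. It pushes the blank to the side fence, not to the back fence.
- lever (a joint): lever angle, rad, clockwise from above. 0 = open, pointing to the jig's -y (right); firm stop at 1.658, pointing about to the jig's -x (to the robot). Friction (0.3 N m) holds it where it is left. At 0 to 0.25 the cam leaves the blank 14 to 16 mm of play across the jig; only from about 1.61 to the stop does it squeeze a blank that touches the side fence; the last bit takes some 15 N at the knob.
- knob (a point): middle of the red knob on the lever's end, 110 mm from the pivot: upright, 21 mm thick at its widest, 36 mm tall, its top 113 mm above the bench and the lever's upper face 74.5 mm. It can be pinched from above or the lever pushed.
- mug: white tea mug, 91 mm tall, 85 mm across, standing at the right; origin at the underside, near the middle. Not to be disturbed.
Not all that is in view belongs to the job. What is shaped like the blank but yellow is not meant.

How it is judged:
By the outcome, as a careful person would: the job done as asked, in the order asked, and still so for the second after the job is handed in, with the robot touching nothing.
It also fails if it takes over 64 s, if anything falls off the work surface, if the arm or the gripper's body presses on something with over 40 N, if the wrist force passes 120 N, or if a joint passes its speed limit or range.

## Working session

There is one attempt and no reset: what is moved stays moved. The work goes in short steps, Python scripts to look and compute and a shell command to move; the robot and the scene stay as the last step left them, time stands still between calls to the robot, and variables do not carry over. Pictures are saved under pics/ and viewed, about 8 in all and at most 12, crops included, and the job is handed in when it is done.

```bash
mkdir -p pics; python3 - <<'E'
from bench import telemetry,snapshot,camera_params
import cv2,numpy as np
print(telemetry.sense())
for n in("top","side"):
    p,d=snapshot(n); cv2.imwrite(f"pics/{n}0.png",p[:,:,::-1]); np.save(f"{n}0d.npy",d); c=camera_params(n); print(n,np.round(c["K"],1).tolist(),c["D"],np.round(c["extrinsics"],3).tolist())
E
```

```text
{'time': 0.0, 'joint_pos': array([-7.75433379e+01,  7.51465505e+00,  8.53292818e+01, -1.38928595e-03,
        8.72616994e+01, -4.89256595e+00]), 'qd': array([-0.01769943,  0.04677979, -0.01086469,  0.00472693,  0.0424808 ,
       -0.02423261]), 'joint_efforts': array([ 1.13638635e-03, -5.69399250e+01, -5.00548482e+01, -1.18081466e-04,
        1.47816871e-02,  4.76972582e-05]), 'tool_pos': array([ 178.80476284, -572.11146818,  204.04917691]), 'tcp_rot': array([-1.79894630e+02, -7.62694924e-03,  1.73492887e+01]), 'ft_force': array([-0.04441911, -0.23845398,  0.41042423]), 'wrist_torque': array([-0.02326785, -0.00489578,  0.09779659]), 'finger_gap': 85.15410443291192}
top [[509.6, 0.0, 323.3], [0.0, 509.6, 235.1], [0.0, 0.0, 1.0]] [-0.01447175  0.          0.          0.          0.        ] [[-0.003, -0.991, 0.134, 419.245], [-1.0, 0.004, 0.01, -133.888], [-0.01, -0.134, -0.991, 1223.18], [0.0, 0.0, 0.0, 1.0]]
side [[588.9, 0.0, 314.9], [0.0, 588.9, 237.7], [0.0, 0.0, 1.0]] [-0.13302895  0.          0.          0.          0.        ] [[-0.944, -0.218, 0.248, 223.24], [-0.33, 0.6, -0.729, 924.871], [0.01, -0.77, -0.638, 1019.671], [0.0, 0.0, 0.0, 1.0]]
```

View pics/top0.png

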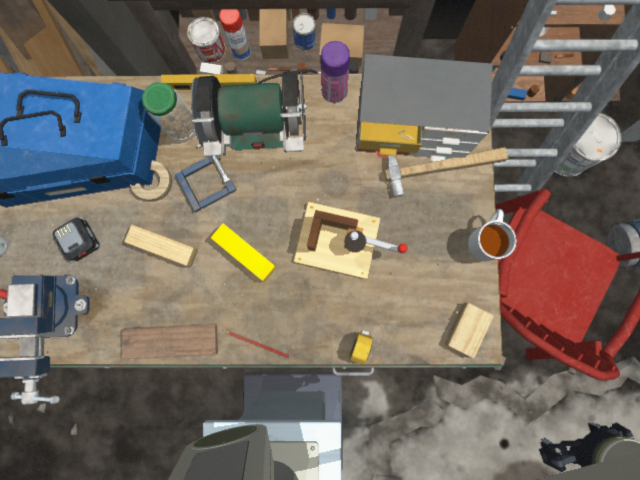

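View pics/side0.png

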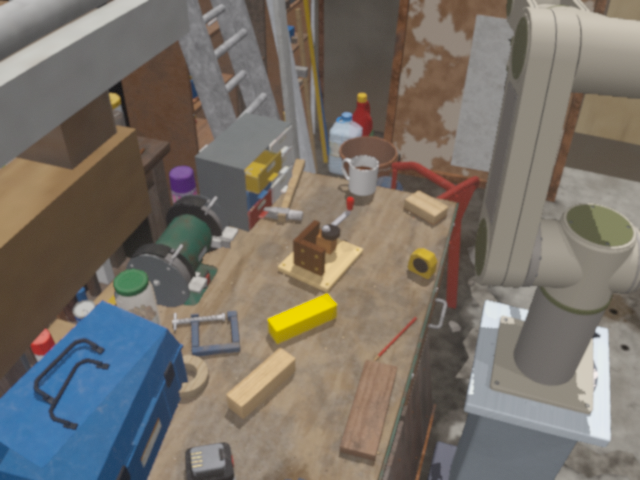

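The top view shows these bars: a pale one at (160,245), a yellow one at (242,252), a short pale block at (470,330) and a dark plank at (168,341). The blank is the pale bar left of the jig at (160,245). The jig is at (340,238), the red knob at (403,248) and the mug at (494,240). Next I'll measure them and confirm with one enlarged crop.

```bash
cat > h.py <<'E'
from bench import telemetry,snapshot,camera_params
import cv2,numpy as np
def ray(n,uv,z):
    c=camera_params(n);E=np.array(c["extrinsics"])
    p=cv2.undistortPoints(np.array(uv,float).reshape(-1,1,2),np.array(c["K"]),np.array(c["D"])).reshape(-1,2)
    d=np.c_[p,np.ones(len(p))]@E[:3,:3].T;o=E[:3,3]
    return o+d*((z-o[2])/d[:,2])[:,None]
def proj(n,X):
    c=camera_params(n);E=np.linalg.inv(np.array(c["extrinsics"]))
    return cv2.projectPoints(np.array(X,float).reshape(-1,3),cv2.Rodrigues(E[:3,:3])[0],E[:3,3],np.array(c["K"]),np.array(c["D"]))[0].reshape(-1,2)
def world(n,d):
    v,u=np.mgrid[0:480,0:640];c=camera_params(n);E=np.array(c["extrinsics"])
    p=cv2.undistortPoints(np.stack([u,v],-1).reshape(-1,1,2).astype(float),np.array(c["K"]),np.array(c["D"])).reshape(480,640,2)
    P=np.dstack([p,np.ones((480,640))])*d[...,None]
    return P@E[:3,:3].T+E[:3,3]
def big(n,m,box):
    x0,y0,x1,y1=box;k=np.zeros((480,640),np.uint8);k[y0:y1,x0:x1]=m[y0:y1,x0:x1]
    c=max(cv2.findContours(k,0,2)[0],key=cv2.contourArea);return c
E
python3 - <<'E'
from h import *
im=cv2.imread("pics/top0.png");d=np.load("top0d.npy");W=world("top",d);hsv=cv2.cvtColor(im,cv2.COLOR_BGR2HSV)
z=W[...,2]
def rect(m,box,h):
    c=big("top",m.astype(np.uint8),box);P=ray("top",c.reshape(-1,2),h)[:,:2]
    r=cv2.minAreaRect(P.astype(np.float32));print(np.round(r[0],1),np.round(r[1],1),round(r[2],1),cv2.boxPoints(r).round(0).tolist())
print("blank");rect((z>35)&(z<60),(110,210,205,280),45);print("zmed",np.median(z[240:250,155:165]))
print("yellow");rect((z>35)&(z<60),(200,215,285,290),45)
print("base");rect((z>8)&(z<110)&(hsv[...,1]<255),(285,195,390,285),15)
print("fence");rect((z>85)&(z<105),(295,200,345,260),95)
m=cv2.inRange(hsv,(0,170,90),(8,255,255))|cv2.inRange(hsv,(174,170,90),(180,255,255))
c=big("top",m,(390,235,415,260));u=c.reshape(-1,2).mean(0);print("knob",u,ray("top",[u],100))
ys,xs=np.nonzero(m[235:260,390:415]);print(np.median(z[235:260,390:415][ys,xs]))
print("black");m=(hsv[...,2]<70)
c=big("top",m.astype(np.uint8),(340,225,372,255));print(cv2.minEnclosingCircle(c));u=cv2.minEnclosingCircle(c)[0];print(ray("top",[u],78),z[int(u[1]),int(u[0])])
print("mug");mm=(z>80)&(z<100);c=big("top",mm.astype(np.uint8),(465,205,520,265));print(ray("top",[cv2.minEnclosingCircle(c)[0]],91))
a=cv2.resize(im[190:290,110:290],None,fx=4,fy=4,interpolation=2);b=cv2.resize(im[190:290,285:425],None,fx=4,fy=4,interpolation=2)
cv2.imwrite("pics/crop1.png",np.hstack([a[:, :400],cv2.resize(b,(400,400*100//140)) if 0 else b[:,:400]]))
E
```

```text
blank
[556.4 262.2] [163.1  45. ] 69.4 [[507.0, 194.0], [549.0, 178.0], [606.0, 331.0], [564.0, 346.0]]
zmed 45.31685974138941
yellow
[539.9  66.4] [160.2  44.9] 50.7 [[472.0, 19.0], [507.0, -10.0], [608.0, 114.0], [573.0, 143.0]]
base
[ 566.8 -171.8] [215.4 150. ] 76.8 [[469.0, -260.0], [615.0, -294.0], [664.0, -84.0], [518.0, -50.0]]
fence
[ 579.7 -128.6] [70.7 86.3] 76.7 [[530.0, -153.0], [614.0, -173.0], [630.0, -104.0], [546.0, -84.0]]
knob [402.1 247.1] [[ 543.52479251 -297.02931733  100.        ]]
111.22720408002874
black
((343.5, 225.5), 3.5356338024139404)
[[ 595.84458672 -168.34219662   78.        ]] 78.02164860388098
mug
[[ 570.91732194 -512.37370875   91.        ]]
```

View pics/crop1.png

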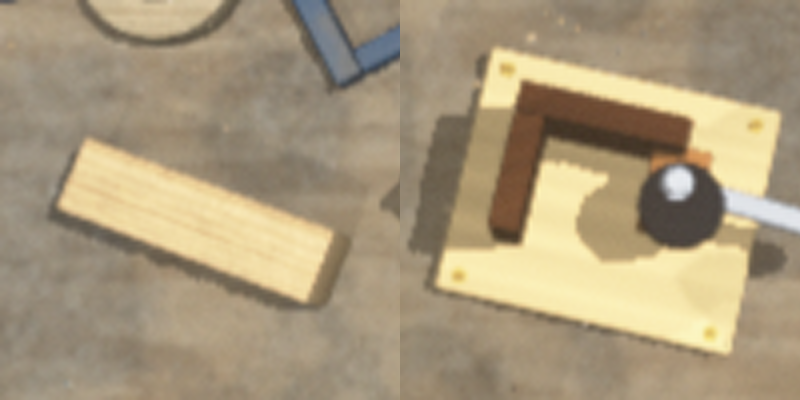

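The crop confirms the plain pale bar at (160,245), with no yellow on it. Measured: 163 x 45 mm, top at z = 45. Jig yaw is about -13.3°, seat about (581,-134). The knob is 109 mm from the computed pivot, so it's consistent. First move: raise, turn the yaw along the blank, and cross over to it.

```bash
python3 -m jog '[[[0,0,-0.18,0,0,-0.0241,1],[0,0,-0.18,0,0,-0.0241,1],[0,0,-0.18,0,0,-0.0241,1],[0,0,-0.18,0,0,-0.0241,1],[0,0,-0.18,0,0,-0.0241,1],[0,0,-0.18,0,0,-0.0241,1],[0.5,0.05,0,0,0,0,1],[0.9,0.07,0,0,0,0,1],[0.9,0.07,0,0,0,0,1],[0.9,0.07,0,0,0,0,1],[0.9,0.07,0,0,0,0,1],[0.9,0.07,0,0,0,0,1]]]'; python3 -m jog '[[[0.9,0.07,0,0,0,0,1],[0.9,0.07,0,0,0,0,1],[0.9,0.07,0,0,0,0,1],[0.9,0.07,0,0,0,0,1],[0.9,0.07,0,0,0,0,1],[0.9,0.07,0,0,0,0,1],[0.9,0.07,0,0,0,0,1],[0.9,0.07,0,0,0,0,1],[0.9,0.07,0,0,0,0,1],[0.9,0.07,0,0,0,0,1],[0.9,0.07,0,0,0,0,1],[0.5,0.05,0,0,0,0,1]]]'; python3 -c "
from bench import telemetry as t;s=t.sense();print(s['joint_pos'].round(1))"
```

```text
time: 1.6
tool_pos: [285.9, -344.2, 258.7]
tcp_rot: [-180.0, -0.0, 69.4]
ft_force: [1.6, 0.2, -0.1]
finger_gap: 85.5
time: 3.1
tool_pos: [507.0, 128.7, 258.4]
tcp_rot: [-179.9, 0.0, 69.5]
ft_force: [0.0, -0.7, -0.2]
finger_gap: 85.4
[ 8.6 -5.4 92.8  0.  92.7 29.1]
```

```bash
python3 -m jog '[[[0,0,0,0,-0.0278,0,1],[0,0,0,0,-0.0278,0,1],[0,0,0,0,-0.0278,0,1],[0,0,0,0,-0.0278,0,1],[0,0,0,0,-0.0278,0,1],[0,0,0,0,-0.0278,0,1]]]'; python3 -c "
from bench import telemetry as t;s=t.sense();print(s['joint_pos'].round(1))"; python3 -m jog '[[[0,0,0,0,0.0278,0,1],[0,0,0,0,0.0278,0,1],[0,0,0,0,0.0278,0,1],[0,0,0,0,0.0278,0,1],[0,0,0,0,0.0278,0,1],[0,0,0,0,0.0278,0,1],[0,0,0,0,0.0278,0,1],[0,0,0,0,0.0278,0,1],[0,0,0,0,0.0278,0,1],[0,0,0,0,0,0,1]]]';  cat >> h.py <<'E'
from scipy.spatial.transform import Rotation as Ro
def to(p,R=None):
    s=telemetry.sense();Rc=Ro.from_euler('xyz',s['tcp_rot'],degrees=True)
    print('now',s['tool_pos'].round(1),s['tcp_rot'].round(1),'q',s['joint_pos'].round(0),'F',s['ft_force'].round(1),'gap',s['finger_gap'].round(1),'t',s['time'])
    print('shift units',(Rc.inv().apply(np.array(p)-s['tool_pos'])/50).round(3))
    if R is not None: print('turn units',((Rc.inv()*R).as_rotvec()/(2*np.pi)).round(4))
E
python3 -c "
from h import *;to([544.5,230.4,8],Ro.from_matrix(np.c_[[.352*.866,.936*.866,.5],[.936,-.352,0],[.176,.468,-.866]]));to([544.5-.176*110,230.4-.468*110,8+.866*110])"
```

```text
time: 3.85
tool_pos: [507.0, 127.4, 259.2]
tcp_rot: [179.9, 60.3, 69.4]
ft_force: [1.4, 0.3, -0.0]
finger_gap: 85.4
[ 31.6  38.8  60.8 -41.5 126.4  41.3]
time: 5.1
tool_pos: [505.8, 123.9, 256.7]
tcp_rot: [-179.7, -30.0, 68.9]
ft_force: [-0.0, -0.2, 0.1]
finger_gap: 85.6Traceback (most recent call last):
  File "<string>", line 2, in <module>
    from h import *;to([544.5,230.4,8],Ro.from_matrix(np.c_[[.352*.866,.936*.866,.5],[.936,-.352,0],[.176,.468,-.866]]));to([544.5-.176*110,230.4-.468*110,8+.866*110])
                    ~~^^^^^^^^^^^^^^^^^^^^^^^^^^^^^^^^^^^^^^^^^^^^^^^^^^^^^^^^^^^^^^^^^^^^^^^^^^^^^^^^^^^^^^^^^^^^^^^^^^
  File "h.py", line 22, in to
    print('now',s['tool_pos'].round(1),s['tcp_rot'].round(1),'q',s['joint_pos'].round(0),'F',s['ft_force'].round(1),'gap',s['finger_gap'].round(1),'t',s['time'])
                                                                                                                          ^^^^^^^^^^^^^^^^^^^^^
AttributeError: 'float' object has no attribute 'round'
```

```bash
sed -i "s/s\['finger_gap'\].round(1)/round(s['finger_gap'],1)/" h.py
python3 -c "
from h import *;to([544.5,230.4,8],Ro.from_matrix(np.c_[[.352*.866,.936*.866,.5],[.936,-.352,0],[.176,.468,-.866]]));to([544.5-.176*90,230.4-.468*90,8+.866*90])"
```

```text
now [505.8 123.9 256.7] [-179.7  -30.    68.9] q [-14. -18. 109.  30.  86.   5.] F [-0.  -0.2  0.1] gap 85.6 t 5.1
shift units [-0.527 -0.018  5.44 ]
turn units [-0.0001 -0.0001 -0.0011]
now [505.8 123.9 256.7] [-179.7  -30.    68.9] q [-14. -18. 109.  30.  86.   5.] F [-0.  -0.2  0.1] gap 85.6 t 5.1
shift units [-0.527 -0.019  3.64 ]
```

```bash
python3 -m jog '[[[-0.15,0,0.5,0,0,-0.001,1],[-0.15,0,0.8,0,0,0,1],[-0.15,0,0.9,0,0,0,1],[-0.08,-0.02,0.9,0,0,0,1],[0,0,0.54,0,0,0,1],[0,0,0,0,0,0,1]]]'; python3 - <<'E'
from h import *
to([544.5,230.4,8])
p,d=snapshot("top");q,e=snapshot("side")
c=lambda a,b:cv2.resize(a[b[1]:b[3],b[0]:b[2]],(400,400))
cv2.imwrite("pics/pre.png",np.hstack([c(p,(110,190,230,310)),c(q,(180,300,330,450))])[:,:,::-1])
E
```

```text
time: 5.85
tool_pos: [528.0, 192.6, 86.2]
tcp_rot: [-179.9, -29.8, 69.9]
ft_force: [1.4, -0.6, 0.5]
finger_gap: 85.4
now [528.  192.6  86.2] [-179.9  -29.8   69.9] q [ -5.  -5. 117.  32.  64.   2.] F [ 1.4 -0.6  0.5] gap 85.4 t 5.85
shift units [-0.065  0.052  1.765]
```

View pics/pre.png

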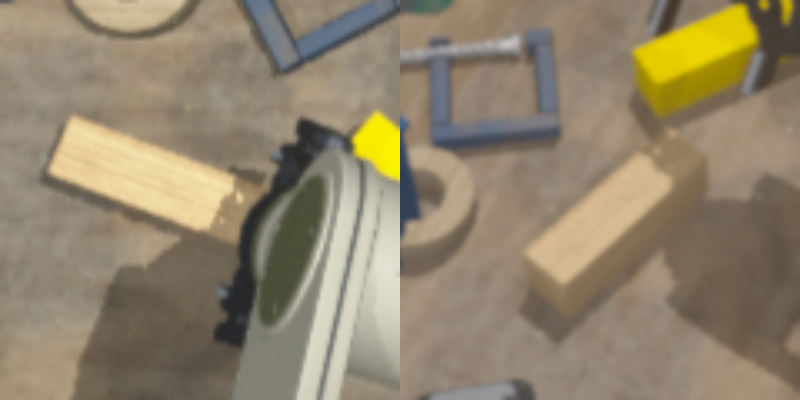

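The gripper is lined up with the near end of the blank (crop left, about (240,210)) and clear of the yellow bar. Next: descend, grip, and lift a little.

```bash
python3 -m jog '[[[-0.03,0.02,0.5,0,0,0,1],[-0.03,0.03,0.6,0,0,0,1],[0,0,0.45,0,0,0,1],[0,0,0.2,0,0,0,1],[0,0,0,0,0,0,0.3],[0,0,0,0,0,0,0.3],[0,0,0,0,0,0,0.3],[0,0,0,0,0,0,0.3],[0,0,0,0,0,0,0.3],[0,0,0,0,0,0,0.3]]]' 60;python3 -c "
from h import *;to([544.5,230.4,8])"
```

```text
time: 7.2
tool_pos: [548.2, 228.0, 12.7]
tcp_rot: [179.6, -30.1, 69.9]
ft_force: [-2.3, -2.6, 7.0]
finger_gap: 43.0
now [548.2 228.   12.7] [179.6 -30.1  69.9] q [ -1.   5. 116.  36.  54.  -1.] F [-2.3 -2.6  7. ] gap 43.0 t 7.2
shift units [-0.03  -0.086  0.091]
```

```bash
python3 -m jog '[[[0.1,0,-0.17,0,0,0,0],[0.3,0,-0.52,0,0,0,0],[0.35,0,-0.61,0,0,0,0],[0.35,0,-0.61,0,0,0,0],[0.35,0,-0.61,0,0,0,0],[0.35,0,-0.61,0,0,0,0],[0.35,0,-0.61,0,0,0,0],[0.35,0,-0.61,0,0,0,0],[0,0,0,0,-0.02,0,0],[0,0,0,0,-0.0278,0,0],[0,0,0,0,-0.0278,0,0],[0,0,0,0,-0.0278,0,0]]]' 80; python3 -m jog '[[[0,0,0,0,-0.0278,0,0],[0,0,0,0,-0.0278,0,0],[0,0,0,0,-0.0278,0,0],[0,0,0,0,-0.0278,0,0],[0,0,0,0,-0.0278,0,0],[0,0,0,0,-0.0254,0,0],[0,0,0,0,0,0,0]]]'; python3 -c "
from h import *;to([0,0,0])"
```

```text
time: 8.7
tool_pos: [546.3, 227.9, 264.0]
tcp_rot: [179.6, 7.4, 69.6]
ft_force: [0.3, -0.2, -3.6]
finger_gap: 43.0
time: 9.57
tool_pos: [544.5, 228.1, 253.0]
tcp_rot: [-179.1, 67.1, 70.6]
ft_force: [-0.7, 0.7, -3.8]
finger_gap: 42.4
now [544.5 228.1 253. ] [-179.1   67.1   70.6] q [ 37.  62.  31. -50. 139.  34.] F [-0.7  0.7 -3.8] gap 42.4 t 9.575
shift units [ 1.578 -8.616  9.396]
```

```bash
cat >> h.py <<'E'
S=np.array([581.3,-134.1,15]);yaw=-13.3
ex=np.array([np.cos(np.radians(yaw)),np.sin(np.radians(yaw)),0]);ey=np.array([-ex[1],ex[0],0])
RT=Ro.from_euler('xyz',[180,60,90+yaw],degrees=True)
def J(x,y,z): return S+ex*x+ey*y+[0,0,z]
E
python3 -c "
from h import *;to(J(-10,-17,245),RT)
s=telemetry.sense();print((RT.inv().apply(J(-10,-17,245)-s['tool_pos'])/50).round(3))"
```

```text
now [544.5 228.1 253. ] [-179.1   67.1   70.6] q [ 37.  62.  31. -50. 139.  34.] F [-0.7  0.7 -3.8] gap 42.4 t 9.575
shift units [-2.835  3.032  6.301]
turn units [-0.0176  0.0196 -0.0077]
[-3.731  2.183  6.184]
```

```bash
python3 -m jog '[[[0,0,0,-0.0088,0.0098,-0.0038,0],[0,0,0,-0.0088,0.0098,-0.0038,0],[-0.23,0.14,0.38,0,0,0,0],[-0.42,0.243,0.69,0,0,0,0],[-0.42,0.243,0.69,0,0,0,0],[-0.42,0.243,0.69,0,0,0,0],[-0.42,0.243,0.69,0,0,0,0],[-0.42,0.243,0.69,0,0,0,0],[-0.42,0.243,0.69,0,0,0,0],[-0.42,0.243,0.69,0,0,0,0],[-0.42,0.243,0.69,0,0,0,0],[-0.14,0.1,0.28,0,0,0,0]]]';python3 -m jog '[[[0,0,0,0,0,0,0],[0,0,0,0,0,0,0]]]';python3 - <<'E'
from h import *
to(J(-10,-17,245),RT)
p,d=snapshot("top");q,e=snapshot("side")
np.save("t1.npy",d);np.save("s1.npy",e);cv2.imwrite("pics/t1.png",p[:,:,::-1]);cv2.imwrite("pics/s1.png",q[:,:,::-1])
c=lambda a,b:cv2.resize(a[b[1]:b[3],b[0]:b[2]],(400,400))
cv2.imwrite("pics/abv.png",np.hstack([c(p,(260,150,440,330)),c(q,(230,150,410,330))])[:,:,::-1])
E
```

```text
time: 11.08
tool_pos: [568.0, -150.4, 269.3]
tcp_rot: [177.8, 58.9, 74.5]
ft_force: [0.6, -0.0, -1.8]
finger_gap: 42.9
time: 11.32
tool_pos: [568.5, -147.3, 267.0]
tcp_rot: [178.5, 59.2, 75.3]
ft_force: [1.1, 0.4, -1.8]
finger_gap: 42.9
now [ 568.5 -147.3  267. ] [178.5  59.2  75.3] q [ 11.  23.  81. -53. 103.  26.] F [ 1.1  0.4 -1.8] gap 42.9 t 11.325
shift units [ 0.107 -0.014  0.092]
turn units [ 0.0008 -0.0022 -0.002 ]
```

View pics/abv.png

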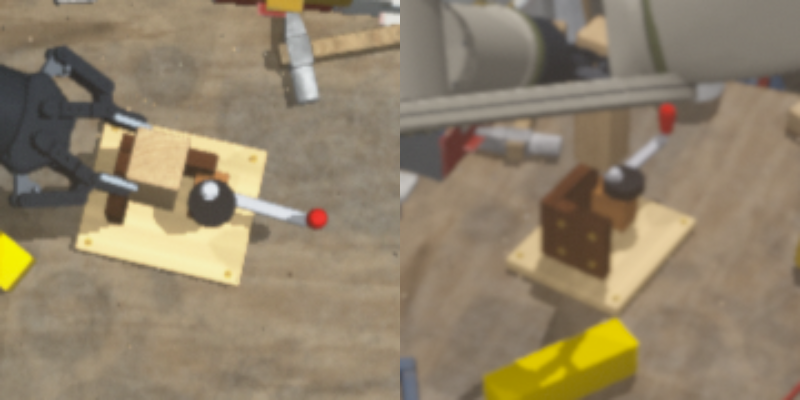

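The upright blank hangs over the jig (crop left, (160,165)). The side camera's view of it is blocked by the arm. I'll measure its tilt and position from the top depth picture.

```bash
cat > tilt.py <<'E'
from h import *
def tilt(im,d,box,zmin=None):
    W=world("top",d);hsv=cv2.cvtColor(im,cv2.COLOR_BGR2HSV);x0,y0,x1,y1=box
    m=np.zeros((480,640),bool);m[y0:y1,x0:x1]=True
    m&=cv2.inRange(hsv,(8,50,100),(25,160,255))>0
    P=W[m];top=np.percentile(P[P[:,2]>zmin][:,2],95);t=m&(np.abs(W[...,2]-top)<7)
    c=big("top",t.astype(np.uint8),box);T=ray("top",c.reshape(-1,2),top)
    r=cv2.minAreaRect(T[:,:2].astype(np.float32));print("top z",top.round(1),"rect",np.round(r[0],1),np.round(r[1],1),round(r[2],1))
    C=np.array([*r[0],0])-S;print("top centre in jig x,y",(C@ex).round(1),(C@ey).round(1))
    k=cv2.erode(t.astype(np.uint8),np.ones((3,3)))>0;Q=W[k];A=np.c_[Q[:,:2]-Q[:,:2].mean(0),np.ones(len(Q))]
    a=np.linalg.lstsq(A,Q[:,2],rcond=None)[0];print("top slope deg along jig x,y",np.degrees([a[:2]@ex[:2],a[:2]@ey[:2]]).round(1),len(Q))
    f=m&(W[...,2]>zmin-90)&(W[...,2]<top-12);Q=W[f];Z=Q[:,2];
    # front face: jig x vs z
    X=(Q-S)@ex;b=np.polyfit(Z,X,1);print("front face lean x per z deg",np.degrees(b[0]).round(1),"n",len(Q),"x at z=top",np.polyval(b,top).round(1))
E
python3 - <<'E'
from tilt import *
tilt(cv2.imread("pics/t1.png"),np.load("t1.npy"),(310,200,352,250),270)
E
```

```text
top z 311.3 rect [ 567.7 -138.3] [44.5 44.9] 75.7
top centre in jig x,y -12.3 -7.2
top slope deg along jig x,y [0.5 0.5] 487
front face lean x per z deg 7.6 n 135 x at z=top -21.4
```

```bash
python3 -m jog '[[[0.2,0,0.1,0,-0.0012,-0.0015,0],[0.45,0,0.26,0,0,0,0],[0.45,0,0.26,0,0,0,0],[0.45,0,0.26,0,0,0,0],[0.35,0,0.21,0,0,0,0],[0.17,0,0.1,0,0,0,0],[0.1,0,0.06,0,0,0,0],[0,0,0,0,0,0,0],[0,0,0,0,0,0,0]]]';python3 - <<'E'
from tilt import *
to([0,0,0],RT)
p,d=snapshot("top");im=p[:,:,::-1].copy();cv2.imwrite("pics/t2.png",im);np.save("t2.npy",d)
tilt(im,d,(305,200,352,250),150)
E
```

```text
time: 12.55
tool_pos: [569.6, -147.7, 141.9]
tcp_rot: [179.5, 59.8, 76.4]
ft_force: [0.5, -0.2, -2.0]
finger_gap: 42.3
now [ 569.6 -147.7  141.9] [179.5  59.8  76.4] q [ 11.  32.  83. -52.  96.  34.] F [ 0.5 -0.2 -2. ] gap 42.3 t 12.55
shift units [  2.551 -11.779   1.152]
turn units [ 0.0008 -0.0006 -0.0004]
top z 187.8 rect [ 569.  -138.9] [44.3 44.7] 76.0
top centre in jig x,y -10.9 -7.5
top slope deg along jig x,y [-0.1  0.1] 189
front face lean x per z deg -26.7 n 342 x at z=top -33.0
```

```bash
python3 -m jog '[[[0.09,0,0.05,0,0,0,0],[0.085,0,0.05,0,0,0,0],[0.035,0,0.02,0,0,0,0],[0,0,0,0,0,0,0]]]'; python3 -m jog '[[[0.026,0,0.015,0,0,0,0],[0,0,0,0,0,0,0]]]'
```

```text
time: 13.1
tool_pos: [569.8, -147.6, 133.6]
tcp_rot: [179.2, 60.0, 76.1]
ft_force: [-5.6, 8.1, 21.1]
finger_gap: 42.3
time: 13.35
tool_pos: [569.9, -147.6, 133.6]
tcp_rot: [179.1, 60.1, 76.0]
ft_force: [-8.1, 9.0, 28.4]
finger_gap: 42.5
```

```bash
python3 -m jog '[[[-0.07,0,-0.04,0,0,0,0],[0,0.08,0,0,0,0,0],[0,0.08,0,0,0,0,0],[0,0.06,0,0,0,0,0],[0,0.03,0,0,0,0,0],[0,0,0,0,0,0,0]]]'; python3 -m jog '[[[0.035,0,-0.06,0,0,0,0],[0.035,0,-0.06,0,0,0,0],[0.02,0,-0.035,0,0,0,0],[0,0,0,0,0,0,0]]]';python3 - <<'E'
from tilt import *
to([0,0,0],RT)
p,d=snapshot("top");im=p[:,:,::-1].copy();cv2.imwrite("pics/t3.png",im);np.save("t3.npy",d)
tilt(im,d,(305,190,352,250),150)
E
```

```text
time: 14.1
tool_pos: [580.3, -151.0, 133.6]
tcp_rot: [179.7, 60.0, 76.5]
ft_force: [-8.0, 3.3, 13.8]
finger_gap: 42.7
time: 14.6
tool_pos: [582.1, -143.1, 133.5]
tcp_rot: [179.8, 60.1, 76.5]
ft_force: [-7.8, -3.7, 11.6]
finger_gap: 42.7
now [ 582.1 -143.1  133.5] [179.8  60.1  76.5] q [ 12.  35.  81. -52.  97.  34.] F [-7.8 -3.7 11.6] gap 42.7 t 14.6
shift units [  2.346 -11.993   1.224]
turn units [ 0.0002  0.0003 -0.0003]
top z 179.7 rect [ 581.7 -133. ] [44.8 45.2] 75.7
top centre in jig x,y 0.1 1.2
top slope deg along jig x,y [-0.4 -2.9] 257
front face lean x per z deg -5.2 n 372 x at z=top -6.1
```

```bash
python3 -m jog '[[[-0.026,0.03,-0.015,0,0,0,0],[0,0.03,0,0,0,0,0],[0,0,0,0,0,0,0]]]'; python3 -m jog '[[[0.02,0,-0.035,0,0,0,0],[0.02,0,-0.035,0,0,0,0],[0,0,0,0,0,0,0]]]'; python3 -m jog '[[[0.0,0.03,0,0,0,0,0],[0.02,0,-0.035,0,0,0,0],[0,0,0,0,0,0,0]]]'
```

```text
time: 15.02
tool_pos: [582.3, -143.7, 133.6]
tcp_rot: [-179.7, 60.1, 76.8]
ft_force: [-16.5, -0.5, 9.7]
finger_gap: 42.7
time: 15.4
tool_pos: [583.9, -139.9, 133.2]
tcp_rot: [-179.8, 60.1, 76.7]
ft_force: [-14.5, -3.4, 6.5]
finger_gap: 42.9
time: 15.78
tool_pos: [584.5, -138.9, 133.3]
tcp_rot: [-179.5, 60.2, 76.9]
ft_force: [-18.1, -5.5, 8.4]
finger_gap: 42.7
```

```bash
python3 -m jog '[[[0.025,0,-0.043,0,0,0,0],[0,0,0,0,0,0,0]]]';python3 -m jog '[[[0.025,0,-0.043,0,0,0,0],[0,0,0,0,0,0,0]]]';python3 - <<'E'
from tilt import *
to([0,0,0],RT)
p,d=snapshot("top");im=p[:,:,::-1].copy();cv2.imwrite("pics/t4.png",im);np.save("t4.npy",d)
tilt(im,d,(305,190,352,250),150)
E
```

```text
time: 16.02
tool_pos: [585.0, -136.7, 133.1]
tcp_rot: [-179.5, 60.2, 76.9]
ft_force: [-17.3, -8.0, 6.9]
finger_gap: 42.5
time: 16.27
tool_pos: [586.1, -134.0, 132.3]
tcp_rot: [-179.5, 60.1, 77.0]
ft_force: [-14.2, -7.4, 3.0]
finger_gap: 42.4
now [ 586.1 -134.   132.3] [-179.5   60.1   77. ] q [ 12.  36.  79. -52.  98.  34.] F [-14.2  -7.4   3. ] gap 42.4 t 16.275
shift units [  2.278 -12.012   1.448]
turn units [-0.0007  0.0004  0.0004]
top z 182.4 rect [ 585.9 -123.8] [42.9 45.4] 77.3
top centre in jig x,y 2.1 11.0
top slope deg along jig x,y [-2.4 -7.2] 170
front face lean x per z deg -2.1 n 488 x at z=top -4.2
```

The top face is now 7° off level with the tool unmoved. The blank's foot stuck by friction, so it pivoted in the pads over the side fence. I'll lift, back off, and level it with the tool.

```bash
python3 -m jog '[[[-0.1,-0.06,0.17,0,0,0,0],[-0.08,0,0.05,0,0,0,0],[-0.1,0,-0.06,0,0,0,0],[0,0,0,0,0.01,0,0],[0,0,0,0,0.01,0,0],[0,0,0,0,0,0,0],[0,0,0,0,0,0,0]]]';python3 - <<'E'
from tilt import *
to([0,0,0],RT)
p,d=snapshot("top");im=p[:,:,::-1].copy();cv2.imwrite("pics/t5.png",im);np.save("t5.npy",d)
tilt(im,d,(305,190,352,250),150)
E
```

```text
time: 17.2
tool_pos: [583.4, -145.1, 141.9]
tcp_rot: [179.8, 52.7, 76.6]
ft_force: [-7.0, 1.1, 0.1]
finger_gap: 42.5
now [ 583.4 -145.1  141.9] [179.8  52.7  76.6] q [  9.  29.  83. -47.  93.  31.] F [-7.   1.1  0.1] gap 42.5 t 17.2
shift units [  2.332 -12.028   1.579]
turn units [ 0.0004 -0.0204 -0.0001]
top z 191.0 rect [ 581.8 -140.4] [44.7 44.8] 76.0
top centre in jig x,y 1.9 -6.0
top slope deg along jig x,y [-1.3  1. ] 270
front face lean x per z deg -10.3 n 268 x at z=top -17.8
```

```bash
python3 -m jog '[[[0.054,-0.02,-0.072,0,-0.0015,0,0],[0.08,0,0.06,0,0,0,0],[0.08,0,0.06,0,0,0,0],[0.048,0,0.036,0,0,0,0],[0,0,0,0,0,0,0]]]'; python3 -m jog '[[[0.032,0,0.024,0,0,0,0],[0,0,0,0,0,0,0]]]';python3 - <<'E'
from tilt import *
to([0,0,0],RT)
p,d=snapshot("top");im=p[:,:,::-1].copy();cv2.imwrite("pics/t6.png",im);np.save("t6.npy",d)
tilt(im,d,(305,190,352,250),150)
E
```

```text
time: 17.88
tool_pos: [583.9, -140.6, 129.7]
tcp_rot: [179.7, 53.3, 76.6]
ft_force: [-7.5, 0.3, 5.7]
finger_gap: 42.5
time: 18.12
tool_pos: [584.0, -140.7, 129.7]
tcp_rot: [179.6, 53.4, 76.4]
ft_force: [-12.4, 2.2, 15.3]
finger_gap: 42.4
now [ 584.  -140.7  129.7] [179.6  53.4  76.4] q [ 10.  31.  82. -48.  93.  32.] F [-12.4   2.2  15.3] gap 42.4 t 18.125
shift units [  2.076 -12.026   1.464]
turn units [ 0.0005 -0.0184 -0.0005]
top z 179.8 rect [ 582.5 -135. ] [44.3 44.7] 75.7
top centre in jig x,y 1.3 -0.6
top slope deg along jig x,y [-1.7 -0.7] 181
front face lean x per z deg -6.7 n 313 x at z=top -8.9
```

```bash
python3 -m jog '[[[-0.03,-0.04,-0.02,0,0,0,0],[0,0,0,0,0,0,0.8],[0,0,0,0,0,0,1],[0,0,0,0,0,0,1],[0,0,0,0,0,0,1],[0,0,0,0,0,0,1],[0,0,-0.4,0,0,0,1],[0,0,-0.8,0,0,0,1],[0,0,-0.9,0,0,0,1],[0,0,-0.9,0,0,0,1],[0,0,-0.6,0,0,0,1],[0,0,0,0,0,0,1]]]';python3 - <<'E'
from tilt import *
to([0,0,0])
p,d=snapshot("top");im=p[:,:,::-1].copy();cv2.imwrite("pics/t7.png",im);np.save("t7.npy",d)
tilt(im,d,(305,190,352,250),150)
q,e=snapshot("side");c=lambda a,b:cv2.resize(a[b[1]:b[3],b[0]:b[2]],(400,400))
cv2.imwrite("pics/rel.png",np.hstack([c(p,(280,160,420,300)),c(q,(250,150,400,300))])[:,:,::-1])
E
```

```text
time: 19.68
tool_pos: [616.0, 3.3, 238.4]
tcp_rot: [179.3, 53.0, 76.5]
ft_force: [0.2, -0.2, -0.2]
finger_gap: 85.7
now [616.    3.3 238.4] [179.3  53.   76.5] q [ 20.  35.  64. -45. 110.  29.] F [ 0.2 -0.2 -0.2] gap 85.7 t 19.675
shift units [  2.037 -12.025   5.078]
top z 178.7 rect [ 579.7 -134.8] [44.6 44.8] 77.2
top centre in jig x,y -1.4 -1.0
top slope deg along jig x,y [-0.2  1.4] 284
front face lean x per z deg -20.4 n 408 x at z=top -23.6
```

View pics/rel.png

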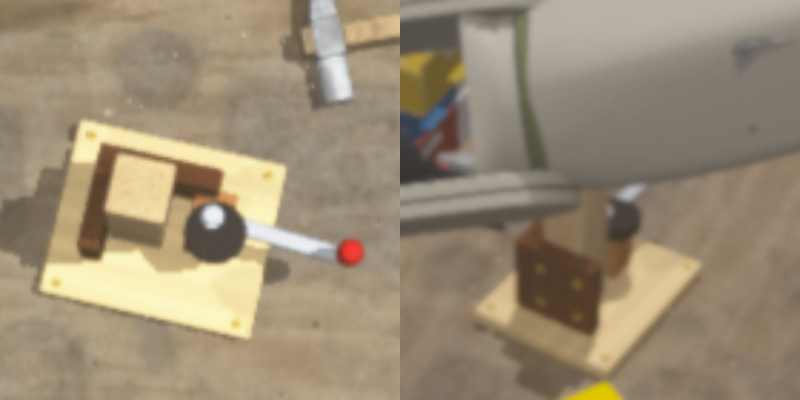

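The blank is standing free (crop left, (140,195)) about 1.5 mm short of the back fence. I'll push it low from the front with the shut fingers tilted forward.

```bash
cat >> h.py <<'E'
RP=Ro.from_euler('xyz',[180,0,90+yaw],degrees=True)*Ro.from_rotvec([-np.radians(40),0,0])
RD=Ro.from_euler('xyz',[180,0,90+yaw],degrees=True)
def rows(p,R,n1):
    s=telemetry.sense();Rc=Ro.from_euler('xyz',s['tcp_rot'],degrees=True)
    v=(Rc.inv()*R).as_rotvec();n=int(np.ceil(np.degrees(np.linalg.norm(v))/9));print('turn rows',n,(v/2/np.pi/n).round(4),'then shift',(R.inv().apply(np.array(p)-s['tool_pos'])/50).round(3))
E
python3 -c "
from h import *;rows(J(-62,0,200),RP,0);print(J(-62,0,200),J(-62,0,35))
print((RP.inv().apply([0,0,-165])/50).round(3))
print((RP.inv().apply(ex)).round(3))"
```

```text
turn rows 8 [-0.0128  0.0176  0.0065] then shift [-2.78  -1.24  -0.496]
[ 520.96290989 -119.83691629  215.        ] [ 520.96290989 -119.83691629   50.        ]
[ 0.    -2.121  2.528]
[0.    0.766 0.643]
```

```bash
python3 -m jog '[[[0,0,0,-0.0128,0.0176,0.0065,0.5],[0,0,0,-0.0128,0.0176,0.0065,0],[0,0,0,-0.0128,0.0176,0.0065,0],[0,0,0,-0.0128,0.0176,0.0065,0],[0,0,0,-0.0128,0.0176,0.0065,0],[0,0,0,-0.0128,0.0176,0.0065,0],[0,0,0,-0.0128,0.0176,0.0065,0],[0,0,0,-0.0128,0.0176,0.0065,0],[-0.4,-0.18,-0.07,0,0,0,0],[-0.8,-0.36,-0.14,0,0,0,0],[-0.8,-0.36,-0.14,0,0,0,0],[-0.78,-0.34,-0.14,0,0,0,0]]]';python3 -m jog '[[[0,0,0,0,0,0,0],[0,0,0,0,0,0,0]]]'; python3 -c "
from h import *;rows(J(-62,0,35),RP,0);to(J(-62,0,35),RP)"
```

```text
time: 21.28
tool_pos: [519.1, -121.3, 212.9]
tcp_rot: [140.0, 0.1, 76.5]
ft_force: [-0.2, -1.6, -0.6]
finger_gap: 0.3
time: 21.52
tool_pos: [520.5, -120.9, 214.3]
tcp_rot: [139.9, 0.1, 76.4]
ft_force: [-0.2, -0.1, 0.6]
finger_gap: 0.1
turn rows 1 [ 0.0002  0.0007 -0.0004] then shift [ 0.022 -2.11   2.52 ]
now [ 520.5 -120.9  214.3] [1.399e+02 1.000e-01 7.640e+01] q [-23. -49. 137.   8.  52. -12.] F [-0.2 -0.1  0.6] gap 0.1 t 21.525
shift units [ 0.028 -2.114  2.517]
turn units [ 0.0002  0.0007 -0.0004]
```

```bash
sed -i 's/radians(40)/radians(30)/' h.py; python3 -m jog '[[[0,0,0,0.0139,0,0,0],[0,0,0,0.0139,0,0,0],[0,0,0,0,0,0,0]]]'; python3 -c "
from h import *;to(J(-62,0,35),RP)"
```

```text
time: 21.9
tool_pos: [522.3, -119.1, 215.2]
tcp_rot: [149.9, 0.1, 76.7]
ft_force: [-0.8, -0.8, -0.7]
finger_gap: 0.5
now [ 522.3 -119.1  215.2] [1.499e+02 1.000e-01 7.670e+01] q [-21. -36. 126.   4.  60.  -9.] F [-0.8 -0.8 -0.7] gap 0.5 t 21.9
shift units [-0.013 -1.675  2.848]
turn units [0.0002 0.0003 0.0002]
```

Better margin. Descend in front, watching the joints.

```bash
python3 -m jog '[[[0,-0.2,0.34,0,0,0,0],[0,-0.35,0.6,0,0,0,0],[0,-0.35,0.6,0,0,0,0],[0,0,0,0,0,0,0]]]'; python3 -c "
from h import *;to(J(-62,0,35),RP)"; python3 -m jog '[[[0,-0.35,0.6,0,0,0,0],[0,-0.28,0.48,0,0,0,0],[0,-0.14,0.23,0,0,0,0],[0,0,0,0,0,0,0]]]'; python3 -c "
from h import *;to(J(-40,0,35),RP)"
```

```text
time: 22.4
tool_pos: [517.8, -118.5, 121.0]
tcp_rot: [150.2, 0.1, 76.6]
ft_force: [-0.5, -0.1, -0.5]
finger_gap: -0.1
now [ 517.8 -118.5  121. ] [1.502e+02 1.000e-01 7.660e+01] q [-21. -32. 134.   5.  49. -10.] F [-0.5 -0.1 -0.5] gap -0.1 t 22.4
shift units [-0.011 -0.646  1.267]
turn units [-0.0007  0.0002 -0.    ]
time: 22.9
tool_pos: [520.0, -120.1, 49.8]
tcp_rot: [149.9, 0.1, 76.6]
ft_force: [0.7, -0.2, -0.6]
finger_gap: -0.1
now [ 520.  -120.1   49.8] [1.499e+02 1.000e-01 7.660e+01] q [-21. -25. 137.   6.  38. -12.] F [ 0.7 -0.2 -0.6] gap -0.1 t 22.9
shift units [0.011 0.398 0.227]
turn units [ 0.0002  0.0004 -0.0001]
```

```bash
python3 -m jog '[[[0,0.17,0.1,0,0,0,0],[0,0.14,0.08,0,0,0,0],[0,0,0,0,0,0,0]]]'; python3 -m jog '[[[0,0.07,0.04,0,0,0,0],[0,0,0,0,0,0,0]]]';python3 -m jog '[[[0,0.07,0.04,0,0,0,0],[0,0,0,0,0,0,0]]]';python3 -m jog '[[[0,0.07,0.04,0,0,0,0],[0,0,0,0,0,0,0]]]'
```

```text
time: 23.28
tool_pos: [538.7, -125.0, 51.3]
tcp_rot: [149.8, 0.1, 76.6]
ft_force: [-0.3, -0.3, -0.1]
finger_gap: 0.4
time: 23.52
tool_pos: [541.5, -125.6, 49.9]
tcp_rot: [149.9, 0.1, 76.6]
ft_force: [-0.2, -0.2, -0.8]
finger_gap: 0.1
time: 23.78
tool_pos: [545.5, -126.6, 49.9]
tcp_rot: [149.9, 0.1, 76.6]
ft_force: [-0.6, -0.2, 0.5]
finger_gap: -0.4
time: 24.02
tool_pos: [549.5, -127.5, 49.9]
tcp_rot: [149.9, 0.1, 76.6]
ft_force: [0.2, -0.0, -0.7]
finger_gap: 0.0
```

```bash
python3 -m jog '[[[0,0.035,0.02,0,0,0,0],[0,0,0,0,0,0,0]]]'; python3 -m jog '[[[0,0.035,0.02,0,0,0,0],[0,0,0,0,0,0,0]]]';python3 - <<'E'
from tilt import *
p,d=snapshot("top");im=p[:,:,::-1].copy();cv2.imwrite("pics/t8.png",im);np.save("t8.npy",d)
tilt(im,d,(305,190,352,250),150);to(J(-35,0,35))
E
```

```text
time: 24.28
tool_pos: [551.2, -127.9, 49.8]
tcp_rot: [149.9, 0.1, 76.6]
ft_force: [0.5, 0.0, 0.2]
finger_gap: 0.1
time: 24.52
tool_pos: [553.3, -128.4, 49.9]
tcp_rot: [149.9, 0.1, 76.6]
ft_force: [-0.3, 0.3, -0.0]
finger_gap: -0.2
top z 178.9 rect [ 579.5 -134.8] [44.5 44.8] 77.6
top centre in jig x,y -1.5 -1.1
top slope deg along jig x,y [-0.1 -0.3] 290
front face lean x per z deg -36.6 n 303 x at z=top -37.5
now [ 553.2 -128.4   49.8] [1.499e+02 1.000e-01 7.660e+01] q [-21. -18. 132.   6.  36. -11.] F [ 0.   0.7 -0.6] gap -0.1 t 24.575
shift units [ 0.018 -0.107 -0.066]
```

```bash
python3 -m jog '[[[0,0,0,-0.0139,0,0,0],[0,0.033,0.023,0,0,0,0],[0,0,0,0,0,0,0]]]'; python3 -m jog '[[[0,0.033,0.023,0,0,0,0],[0,0,0,0,0,0,0]]]';python3 -m jog '[[[0,0.033,0.023,0,0,0,0],[0,0,0,0,0,0,0]]]'; python3 - <<'E'
from tilt import *
p,d=snapshot("top");im=p[:,:,::-1].copy();cv2.imwrite("pics/t9.png",im);np.save("t9.npy",d)
tilt(im,d,(305,190,352,250),150);to(J(-35,0,35))
E
```

```text
time: 24.95
tool_pos: [555.6, -129.1, 50.5]
tcp_rot: [144.9, 0.1, 76.6]
ft_force: [-0.2, -0.4, 1.3]
finger_gap: -0.1
time: 25.2
tool_pos: [557.8, -129.6, 50.6]
tcp_rot: [144.9, 0.1, 76.6]
ft_force: [-0.9, 1.2, -0.7]
finger_gap: 0.1
time: 25.45
tool_pos: [559.2, -129.8, 50.0]
tcp_rot: [144.9, 0.1, 76.6]
ft_force: [0.1, -0.5, 0.3]
finger_gap: -0.0
top z 179.2 rect [ 579.5 -134.8] [44.5 45. ] 77.2
top centre in jig x,y -1.6 -1.1
top slope deg along jig x,y [-0.1 -0.9] 229
front face lean x per z deg -33.7 n 307 x at z=top -34.2
now [ 559.1 -129.8   49.9] [1.449e+02 1.000e-01 7.660e+01] q [-21. -20. 136.   9.  30. -14.] F [ 0.1  0.1 -0.7] gap 0.1 t 25.5
shift units [ 0.018 -0.201 -0.145]
```

```bash
for i in 1; do python3 -m jog '[[[0,0.033,0.023,0,0,0,0],[0,0,0,0,0,0,0]]]'; done; python3 -m jog '[[[0,0.033,0.023,0,0,0,0],[0,0,0,0,0,0,0]]]'; python3 - <<'E'
from tilt import *
p,d=snapshot("top");q,_=snapshot("side");im=p[:,:,::-1].copy();cv2.imwrite("pics/t10.png",im)
tilt(im,d,(305,190,352,250),150);to(J(-35,0,35))
c=lambda a,b:cv2.resize(a[b[1]:b[3],b[0]:b[2]],(400,400),interpolation=2)
cv2.imwrite("pics/push.png",np.hstack([c(p,(290,180,390,280)),c(q,(260,180,400,320))])[:,:,::-1])
E
```

```text
time: 25.75
tool_pos: [561.1, -130.3, 50.0]
tcp_rot: [144.9, 0.1, 76.6]
ft_force: [-0.7, -0.6, -0.2]
finger_gap: 0.0
time: 26.0
tool_pos: [563.1, -130.7, 50.0]
tcp_rot: [144.9, 0.1, 76.6]
ft_force: [1.1, 0.7, 0.7]
finger_gap: -0.1
top z 178.4 rect [ 579.8 -134.8] [44.5 44.7] 77.5
top centre in jig x,y -1.3 -1.0
top slope deg along jig x,y [-0.3 -0.2] 295
front face lean x per z deg -35.7 n 314 x at z=top -36.4
now [ 562.9 -130.7   49.9] [1.449e+02 1.000e-01 7.660e+01] q [-21. -19. 135.   9.  30. -14.] F [-0.5  0.3  0. ] gap 0.2 t 26.1
shift units [ 0.017 -0.265 -0.19 ]
```

View pics/push.png

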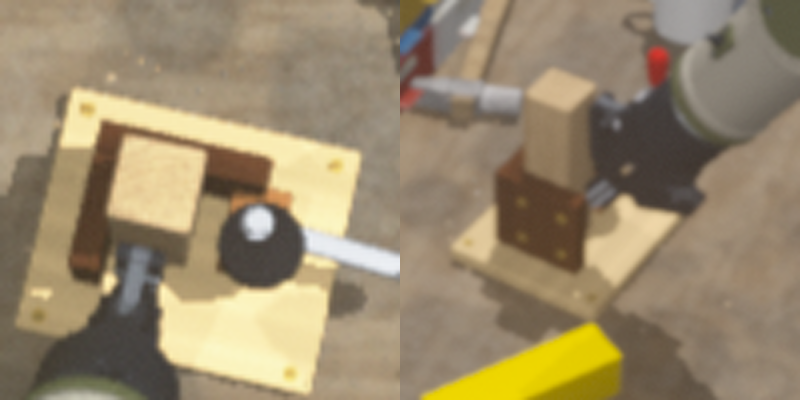

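The tip (left crop, (135,270)) is just at the blank's front face and nothing has moved yet. I'll keep going in small steps until contact shows.

```bash
cat > chk.py <<'E'
from tilt import *
p,d=snapshot("top");im=p[:,:,::-1].copy()
tilt(im,d,(305,190,352,250),150);to(J(-35,0,35));print("tcp jig",(telemetry.sense()['tool_pos']-S)@np.c_[ex,ey])
E
python3 -m jog '[[[0,0.033,0.023,0,0,0,0],[0,0,0,0,0,0,0]]]'; python3 -m jog '[[[0,0.025,0.017,0,0,0,0],[0,0,0,0,0,0,0]]]';python3 chk.py
```

```text
time: 26.35
tool_pos: [565.0, -131.2, 50.0]
tcp_rot: [144.9, 0.1, 76.6]
ft_force: [0.6, 0.7, 0.5]
finger_gap: -0.3
time: 26.6
tool_pos: [566.4, -131.6, 50.0]
tcp_rot: [144.9, 0.1, 76.6]
ft_force: [1.0, 0.4, -0.1]
finger_gap: -0.3
top z 178.5 rect [ 579.7 -134.8] [44.5 44.8] 77.0
top centre in jig x,y -1.4 -1.1
top slope deg along jig x,y [-0.4  0.3] 281
front face lean x per z deg -37.0 n 290 x at z=top -34.8
now [ 566.4 -131.5   49.9] [1.449e+02 1.000e-01 7.660e+01] q [-21. -19. 135.   9.  29. -14.] F [ 0.4 -0.7  0.8] gap -0.2 t 26.65
shift units [ 0.018 -0.325 -0.23 ]
tcp jig [-15.11370259  -0.94352777]
```

```bash
python3 - <<'E'
from h import *
p,d=snapshot("top");W=world("top",d)
R=np.c_[ex,ey]
for v in range(236,256,2):
    print(v,[(u,)+tuple(np.r_[(W[v,u]-S)@R,W[v,u,2]].round(0).astype(int)) for u in range(314,334,3)])
cv2.imwrite("pics/z.png",cv2.resize(p[205:265,300:360],(600,600),interpolation=cv2.INTER_NEAREST)[:,:,::-1])
print(proj("top",[telemetry.sense()['tool_pos']]))
E
```

```text
236 [(314, np.int64(-19), np.int64(29), np.int64(97)), (317, np.int64(-23), np.int64(20), np.int64(139)), (320, np.int64(-23), np.int64(13), np.int64(155)), (323, np.int64(-23), np.int64(6), np.int64(165)), (326, np.int64(-23), np.int64(0), np.int64(174)), (329, np.int64(-22), np.int64(-6), np.int64(178)), (332, np.int64(-20), np.int64(-12), np.int64(176))]
238 [(314, np.int64(-23), np.int64(28), np.int64(95)), (317, np.int64(-19), np.int64(22), np.int64(73)), (320, np.int64(-23), np.int64(13), np.int64(123)), (323, np.int64(-23), np.int64(7), np.int64(131)), (326, np.int64(-23), np.int64(0), np.int64(145)), (329, np.int64(-23), np.int64(-6), np.int64(153)), (332, np.int64(-23), np.int64(-13), np.int64(162))]
240 [(314, np.int64(-28), np.int64(27), np.int64(99)), (317, np.int64(-21), np.int64(22), np.int64(55)), (320, np.int64(-34), np.int64(10), np.int64(179)), (323, np.int64(-33), np.int64(4), np.int64(179)), (326, np.int64(-23), np.int64(0), np.int64(108)), (329, np.int64(-23), np.int64(-7), np.int64(119)), (332, np.int64(-23), np.int64(-13), np.int64(131))]
242 [(314, np.int64(-3
[... 1823 characters left out ...]
6)), (317, np.int64(-56), np.int64(12), np.int64(133)), (320, np.int64(-59), np.int64(4), np.int64(184)), (323, np.int64(-57), np.int64(-2), np.int64(179)), (326, np.int64(-50), np.int64(-6), np.int64(123)), (329, np.int64(-48), np.int64(-12), np.int64(120)), (332, np.int64(-36), np.int64(-17), np.int64(11))]
254 [(314, np.int64(-51), np.int64(23), np.int64(17)), (317, np.int64(-64), np.int64(9), np.int64(184)), (320, np.int64(-63), np.int64(3), np.int64(185)), (323, np.int64(-62), np.int64(-3), np.int64(183)), (326, np.int64(-60), np.int64(-9), np.int64(183)), (329, np.int64(-53), np.int64(-13), np.int64(119)), (332, np.int64(-41), np.int64(-18), np.int64(15))]
[[327.37617269 239.97749072]]
```

View pics/z.png

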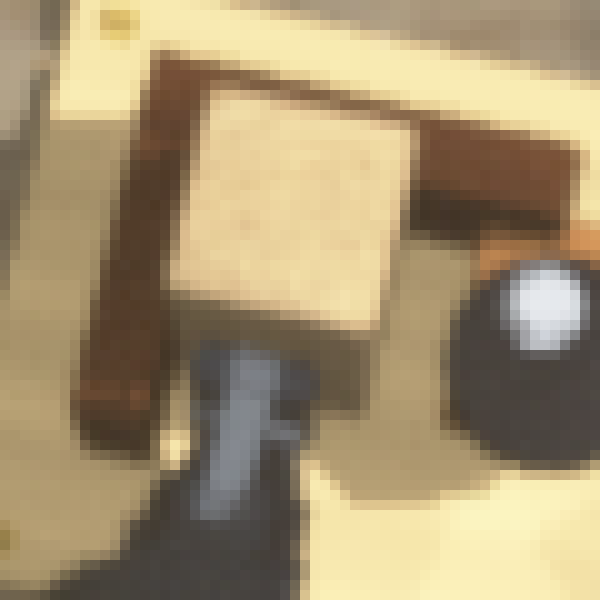

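```bash
python3 - <<'E'
from h import *
s=telemetry.sense();a=Ro.from_euler('xyz',s['tcp_rot'],degrees=True)
pts=[s['tool_pos'],s['tool_pos']-73*a.apply([0,0,1]),J(-23,0,35),J(-23,-22,160),J(-23,22,80)]
q,e=snapshot("side");P=proj("side",pts);print(P.round(0))
x0,y0=260,170;c=cv2.resize(q[y0:y0+140,x0:x0+140],(800,800),interpolation=2)[:600,:].copy()
k=800/140
for i,pt in enumerate(P):cv2.circle(c,tuple(int(t) for t in ((pt-[x0,y0])*k)),6,[(255,0,0),(0,255,0),(0,0,255),(255,255,0),(255,0,255)][i],2)
cv2.imwrite("pics/sidez.png",c[:,:,::-1])
W=world("side",e);R=np.c_[ex,ey]
for v in range(236,262,3):
    print(v,[(u,)+tuple(int(t) for t in np.r_[(W[v,u]-S)@R,W[v,u,2]]) for u in range(322,344,4)])
E
```

```text
[[321. 253.]
 [336. 241.]
 [323. 254.]
 [329. 210.]
 [319. 245.]]
236 [(322, -20, 3, 110), (326, -20, -15, 97), (330, -42, 2, 119), (334, -61, 17, 138), (338, -65, 5, 132), (342, -79, 10, 141)]
239 [(322, -17, -1, 96), (326, -592, 948, 1019), (330, -47, 11, 118), (334, -58, 11, 123), (338, -58, -8, 109), (342, -83, 17, 139)]
242 [(322, -20, 3, 90), (326, -33, 6, 98), (330, -47, 11, 109), (334, -51, -1, 102), (338, -71, 14, 122), (342, -82, 15, 128)]
245 [(322, -17, 0, 77), (326, -33, 5, 89), (330, -47, 10, 98), (334, -58, 9, 103), (338, -69, 10, 109), (342, -76, 2, 107)]
248 [(322, -34, 25, 93), (326, -36, 10, 84), (330, -49, 13, 92), (334, -55, 3, 88), (338, -22, -73, 17), (342, -81, 10, 105)]
251 [(322, -40, 35, 94), (326, -35, 8, 73), (330, -43, 3, 73), (334, -17, -63, 11), (338, -27, -67, 13), (342, -82, 12, 97)]
254 [(322, -40, 35, 84), (326, -20, -17, 36), (330, -17, -42, 16), (334, -23, -52, 12), (338, -35, -52, 18), (342, -44, -57, 18)]
257 [(322, -40, 34, 75), (326, -18, -21, 22), (330, -24, -31, 18), (334, -31, -40, 14), (338, -40, -45, 15), (342, -47, -52, 13)]
260 [(322, -42, 37, 68), (326, -19, -20, 13), (330, -28, -24, 14), (334, -37, -29, 16), (338, -44, -38, 12), (342, -54, -41, 15)]
```

View pics/sidez.png

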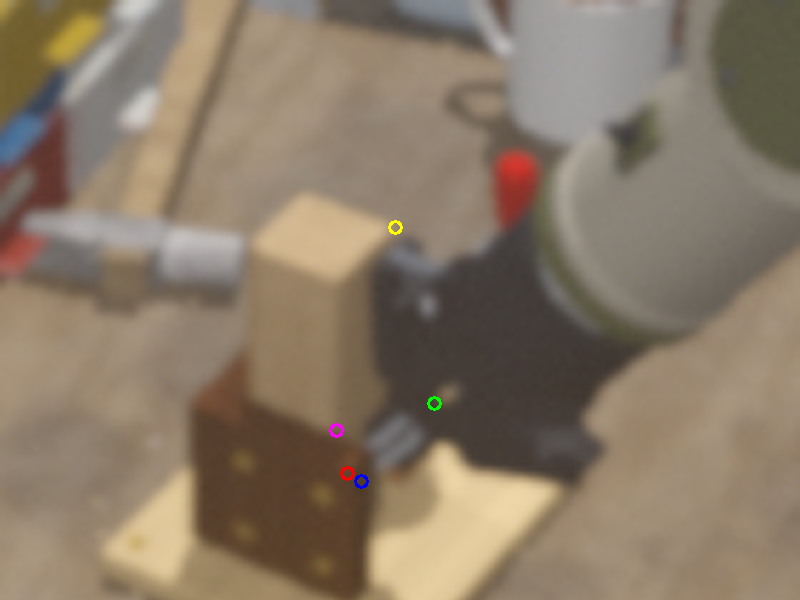

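```bash
python3 -m jog '[[[0,0.033,0.023,0,0,0,0],[0,0,0,0,0,0,0]]]';python3 chk.py; python3 -m jog '[[[0,0.033,0.023,0,0,0,0],[0,0,0,0,0,0,0]]]';python3 chk.py
```

```text
time: 27.0
tool_pos: [568.5, -132.0, 50.0]
tcp_rot: [144.9, 0.1, 76.6]
ft_force: [-0.3, 0.3, 0.3]
finger_gap: 0.2
top z 178.7 rect [ 579.7 -134.8] [44.5 44.8] 77.7
top centre in jig x,y -1.4 -1.0
top slope deg along jig x,y [-1.2  0.1] 268
front face lean x per z deg -36.7 n 278 x at z=top -33.7
now [ 568.4 -132.    50. ] [1.449e+02 1.000e-01 7.660e+01] q [-21. -18. 134.   9.  29. -14.] F [-0.2  0.4 -0.1] gap -0.1 t 27.05
shift units [ 0.018 -0.359 -0.253]
tcp jig [-13.05755301  -0.96286652]
time: 27.3
tool_pos: [570.2, -132.4, 49.8]
tcp_rot: [144.9, 0.1, 76.6]
ft_force: [-0.9, -0.4, 0.9]
finger_gap: -0.1
top z 179.2 rect [ 580.5 -135.1] [44.7 44.8] 78.3
top centre in jig x,y -0.6 -1.1
top slope deg along jig x,y [-0.6  0.9] 168
front face lean x per z deg -31.9 n 256 x at z=top -26.7
now [ 570.2 -132.4   49.8] [1.449e+02 1.000e-01 7.660e+01] q [-21. -18. 134.   9.  29. -14.] F [-1.3  0.7  0.5] gap -0.5 t 27.35
shift units [ 0.017 -0.387 -0.277]
tcp jig [-11.21354387  -0.92146549]
```

```bash
python3 -m jog '[[[0,0.025,0.017,0,0,0,0],[0,0,0,0,0,0,0]]]';python3 chk.py; python3 -m jog '[[[0,0.025,0.017,0,0,0,0],[0,0,0,0,0,0,0]]]';python3 chk.py
```

```text
time: 27.6
tool_pos: [570.9, -132.3, 49.4]
tcp_rot: [145.0, 0.1, 76.6]
ft_force: [-15.6, 4.6, 11.6]
finger_gap: 0.1
top z 178.9 rect [ 580.5 -135. ] [44.3 44.8] 76.0
top centre in jig x,y -0.6 -1.1
top slope deg along jig x,y [-0.5 -1.1] 254
front face lean x per z deg -31.0 n 254 x at z=top -26.1
now [ 570.9 -132.3   49.4] [1.45e+02 1.00e-01 7.66e+01] q [-21. -17. 134.   9.  29. -14.] F [-16.    4.5  10.4] gap -0.2 t 27.65
shift units [ 0.012 -0.394 -0.291]
tcp jig [-10.53377864  -0.65960396]
time: 27.9
tool_pos: [571.4, -132.3, 49.2]
tcp_rot: [145.2, 0.1, 76.6]
ft_force: [-43.0, 9.1, 32.7]
finger_gap: 0.3
top z 179.1 rect [ 580.3 -134.6] [44.4 44.9] 76.3
top centre in jig x,y -0.9 -0.7
top slope deg along jig x,y [0.2 1.1] 217
front face lean x per z deg -32.9 n 249 x at z=top -27.4
now [ 571.4 -132.3   49.2] [1.451e+02 1.000e-01 7.660e+01] q [-21. -17. 134.   9.  29. -14.] F [-41.2   9.3  32.1] gap -0.3 t 27.95
shift units [ 0.01  -0.401 -0.298]
tcp jig [-10.02453831  -0.55690652]
```

It's hard against the back fence now and still level. Back off straight, rise, and check.

```bash
python3 -m jog '[[[0,-0.16,-0.115,0,0,0,0],[0,-0.4,-0.28,0,0,0,0],[0,-0.5,-0.35,0,0,0,0],[0,0.2,-0.28,0,0,0,0.5],[0,0.46,-0.65,0,0,0,1],[0,0.46,-0.65,0,0,0,1],[0,0.46,-0.65,0,0,0,1],[0,0.3,-0.43,0,0,0,1],[0,0,0,0,0,0,1]]]'; python3 chk.py; python3 -c "
from h import *;rows([544.5,-297,220],RD,0)"
```

```text
time: 29.08
tool_pos: [516.3, -119.4, 217.1]
tcp_rot: [144.8, 0.2, 76.6]
ft_force: [0.4, 0.8, -0.6]
finger_gap: 85.5
top z 179.3 rect [ 580.4 -134.7] [44.4 44.7] 76.7
top centre in jig x,y -0.8 -0.8
top slope deg along jig x,y [ 0.2 -1. ] 216
front face lean x per z deg -27.4 n 333 x at z=top -29.3
now [ 515.3 -119.   214.4] [1.45e+02 1.00e-01 7.66e+01] q [-22. -44. 132.   6.  57. -11.] F [-0.1  1.4  0.9] gap 85.4 t 29.125
shift units [ 0.02  -1.352  3.068]
tcp jig [-67.6685696   -0.52372978]
turn rows 4 [ 0.0243  0.0001 -0.0001] then shift [-3.329  1.387 -0.112]
```

```bash
python3 -m jog '[[[0,0,0,0.0243,0,0,1],[0,0,0,0.0243,0,0,1],[0,0,0,0.0243,0,0,1],[0,0,0,0.0243,0,0,1],[-0.5,0.21,-0.02,0,0,0,1],[-0.8,0.33,-0.03,0,0,0,1],[-0.8,0.33,-0.03,0,0,0,1],[-0.8,0.33,-0.03,0,0,0,1],[-0.43,0.18,0,0,0,0,1],[0,0,0,0,0,0,1]]]'; python3 - <<'E'
from h import *
q,e=snapshot("side");hsv=cv2.cvtColor(q,cv2.COLOR_RGB2HSV)
m=(cv2.inRange(hsv,(0,170,80),(6,255,255))|cv2.inRange(hsv,(174,170,80),(180,255,255)));m[:,:320]=0;m[:,380:]=0;m[:180]=0;m[230:]=0
c=big("side",m,(320,180,380,230));x,y,w,h=cv2.boundingRect(c);print(x,y,w,h);print("side knob",ray("side",[[x+w/2-.5,y+h/2-.5]],95))
to([544.5,-297,220],RD)
E
```

```text
time: 30.38
tool_pos: [542.1, -297.8, 216.2]
tcp_rot: [-179.7, 0.1, 76.4]
ft_force: [0.1, -0.5, -1.2]
finger_gap: 85.3
348 197 5 11
side knob [[ 543.81222909 -303.59906181   95.        ]]
now [ 542.3 -296.6  216.6] [-179.7    0.    76.5] q [-33.  10.  81.  -0.  89. -20.] F [-0.3  0.6 -1. ] gap 85.2 t 30.425
shift units [ 0.003  0.045 -0.068]
turn units [-0.0008  0.0001 -0.0006]
```

```bash
python3 -m jog '[[[-0.02,0.03,0.3,0,0,0,1],[-0.02,0.02,0.7,0,0,0,1],[0,0,0.7,0,0,0,1],[0,0,0.6,0,0,0,1],[0,0,0.36,0,0,0,1],[0,0,0,0,0,0,0.5],[0,0,0,0,0,0,0.1],[0,0,0,0,0,0,0.1],[0,0,0,0,0,0,0.1],[0,0,0,0,0,0,0.1]]]' 25; python3 -c "
from h import *;to(J(4,-168,67),RD)"
```

```text
time: 31.68
tool_pos: [545.3, -299.8, 86.7]
tcp_rot: [-180.0, 0.1, 76.6]
ft_force: [-0.6, -0.1, 0.5]
finger_gap: 8.4
now [ 545.3 -299.8   86.7] [-1.80e+02  1.00e-01  7.66e+01] q [-33.  16.  89.  -0.  76. -20.] F [-0.6 -0.1  0.5] gap 8.4 t 31.675
shift units [0.031 0.019 0.094]
turn units [-0.0001  0.0004 -0.0004]
```

```bash
python3 - <<'E'
from h import *
p,d=snapshot("top");q,e=snapshot("side")
c=lambda a,b:cv2.resize(a[b[1]:b[3],b[0]:b[2]],(400,400),interpolation=2)
cv2.imwrite("pics/knob.png",np.hstack([c(p,(330,200,430,300)),c(q,(290,150,410,270))])[:,:,::-1])
t=telemetry.sense()['tool_pos'];print(proj("top",[t]),proj("side",[t]))
E
```

```text
[[402.4388923  247.00211651]] [[348.929346   205.23814103]]
```

View pics/knob.png

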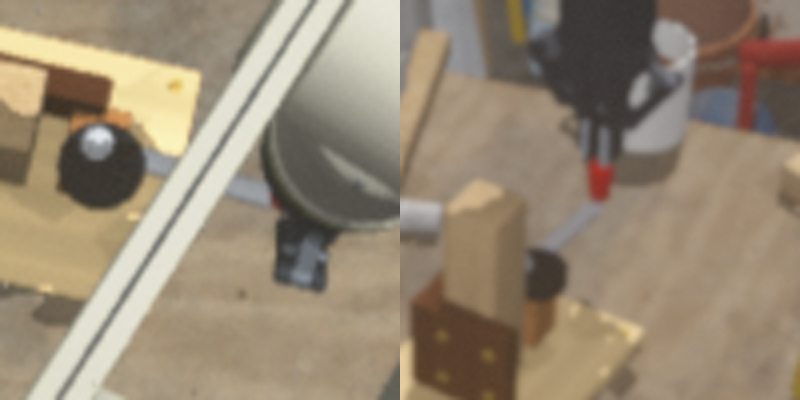

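Side crop: the fingers at (600,140) only reach the knob's top, (600,165) to (600,195), so the true tips sit about 18 mm short of the reported TCP. That also fits the late contact in the push. Open, go 20 mm lower, and close again.

```bash
python3 -m jog '[[[0,0,-0.1,0,0,0,0.6],[0,0,0,0,0,0,0.6],[0,0,0,0,0,0,0.6],[0,0,0.2,0,0,0,0.6],[0,0,0.2,0,0,0,0.6],[0,0,0.1,0,0,0,0.6],[0,0,0,0,0,0,0.1],[0,0,0,0,0,0,0.1],[0,0,0,0,0,0,0.1],[0,0,0,0,0,0,0.1]]]' 25; python3 -c "
from h import *;to(J(4,-168,67),RD)"
```

```text
time: 33.02
tool_pos: [544.7, -299.7, 66.2]
tcp_rot: [-179.9, 0.1, 76.6]
ft_force: [-2.7, -1.1, -0.6]
finger_gap: 19.8
now [ 544.7 -299.7   66.2] [-1.799e+02  1.000e-01  7.660e+01] q [-33.  17.  90.  -0.  74. -20.] F [-2.7 -1.1 -0.6] gap 19.8 t 33.025
shift units [ 0.031  0.03  -0.316]
turn units [-0.0003  0.0004 -0.0004]
```

```bash
python3 -m jog '[[[0.006,-0.154,0,0,0,0.0111,0.1],[0.021,-0.306,0,0,0,0.0222,0.1],[0.021,-0.306,0,0,0,0.0222,0.1],[0.021,-0.306,0,0,0,0.0222,0.1],[0.021,-0.306,0,0,0,0.0222,0.1],[0.021,-0.306,0,0,0,0.0222,0.1],[0,0,0,0,0,0,0.1],[0,0,0,0,0,0,0.1]]]'; cat > arc.py <<'E'
from h import *
s=telemetry.sense();v=(s['tool_pos']-J(4,-58,0))@np.c_[ex,ey]
th=np.arctan2(-v[0],-v[1]);print("theta deg",np.degrees(th).round(1),"R",np.hypot(*v).round(1),"tool yaw th",76.7-s['tcp_rot'][2],"F radial,tang",s['ft_force'][:2]@(-np.sin(th)*ex-np.cos(th)*ey)[:2],s['ft_force'][:2]@(-np.cos(th)*ex+np.sin(th)*ey)[:2],s['finger_gap'],s['ft_force'].round(1),s['joint_pos'].round(0))
E
python3 arc.py
```

```text
time: 34.02
tool_pos: [478.5, -250.4, 66.2]
tcp_rot: [-180.0, 0.0, 32.6]
ft_force: [2.6, 5.5, -1.8]
finger_gap: 19.8
theta deg 44.5 R 110.4 tool yaw th 44.053278507417254 F radial,tang -5.09090886565501 3.248705619902079 19.79022915521991 [ 2.6  5.5 -1.8] [-33.   5. 103.  -0.  72.  24.]
```

```bash
python3 -m jog '[[[0.021,-0.306,0,0,0,0.0222,0.1],[0.021,-0.306,0,0,0,0.0222,0.1],[0.021,-0.306,0,0,0,0.0222,0.1],[0.021,-0.306,0,0,0,0.0222,0.1],[0.014,-0.2,0,0,0,0.0139,0.1],[0,0,0,0,0,0,0.1],[0,0,0,0,0,0,0.1]]]'; python3 arc.py
```

```text
time: 34.9
tool_pos: [461.8, -183.4, 66.3]
tcp_rot: [179.9, 0.0, -4.2]
ft_force: [4.9, 2.1, -5.6]
finger_gap: 19.7
theta deg 80.9 R 110.3 tool yaw th 80.89240392335029 F radial,tang -4.775788084953192 2.432985853460422 19.658494456491045 [ 4.9  2.1 -5.6] [-28.  -2. 110.  -0.  72.  67.]
```

```bash
python3 -m jog '[[[0.008,-0.192,0,0,0,0.0139,0.1],[0.008,-0.192,0,0,0,0.0139,0.1],[0,0,0,0,0,0,0.1]]]' 60; python3 arc.py;  python3 -m jog '[[[0.004,-0.115,0,0,0,0.0083,0.1],[0,0,0,0,0,0,0.1],[0,0,0,0,0,0,0.1]]]'; python3 arc.py
```

```text
time: 35.28
tool_pos: [464.8, -164.5, 66.4]
tcp_rot: [179.9, 0.0, -14.2]
ft_force: [4.6, 3.0, -2.5]
finger_gap: 18.4
theta deg 90.8 R 110.4 tool yaw th 90.89226064979894 F radial,tang -3.738279420217093 4.059017651968543 18.421754287786552 [ 4.6  3.  -2.5] [-25.  -3. 111.  -0.  72.  79.]
time: 35.65
tool_pos: [466.0, -159.7, 66.4]
tcp_rot: [179.9, 0.0, -17.2]
ft_force: [3.4, 0.2, -2.6]
finger_gap: 18.1
theta deg 93.4 R 110.5 tool yaw th 93.91122366604056 F radial,tang -3.207485584369704 1.1484761658773321 18.075246072760596 [ 3.4  0.2 -2.6] [-25.  -3. 111.  -0.  72.  82.]
```

```bash
python3 -m jog '[[[0.002,-0.06,0,0,0,0.004,0.1],[0,0,0,0,0,0,0.1]]]'; python3 arc.py;  python3 -m jog '[[[0,-0.06,0,0,0,0,0.1],[0,0,0,0,0,0,0.1]]]'; python3 arc.py;python3 -m jog '[[[0,-0.06,0,0,0,0,0.1],[0,0,0,0,0,0,0.1]]]'; python3 arc.py
```

```text
time: 35.9
tool_pos: [466.8, -157.1, 66.4]
tcp_rot: [179.8, 0.0, -18.8]
ft_force: [2.4, -4.1, -1.5]
finger_gap: 18.5
theta deg 94.8 R 110.5 tool yaw th 95.49967871068135 F radial,tang -3.553041932160926 -3.1287693414558535 18.479209485070854 [ 2.4 -4.1 -1.5] [-24.  -3. 111.  -0.  72.  84.]
time: 36.15
tool_pos: [467.2, -156.1, 66.4]
tcp_rot: [179.6, 0.0, -18.8]
ft_force: [-1.1, -13.0, -1.2]
finger_gap: 17.9
theta deg 95.4 R 110.5 tool yaw th 95.4965737609032 F radial,tang -3.125453395374016 -12.653288769367025 17.91402944518457 [ -1.1 -13.   -1.2] [-24.  -3. 111.  -0.  72.  85.]
time: 36.4
tool_pos: [467.2, -155.9, 66.4]
tcp_rot: [179.4, 0.0, -18.8]
ft_force: [-5.9, -25.8, -1.9]
finger_gap: 18.2
theta deg 95.5 R 110.5 tool yaw th 95.53911836020418 F radial,tang -2.7169750203828475 -26.336826658392525 18.15212460256127 [ -5.9 -25.8  -1.9] [-24.  -3. 111.  -1.  72.  85.]
```

```bash
python3 -m jog '[[[0,-0.04,0,0,0,0,0.1],[0,0,0,0,0,0,0.1]]]'; python3 arc.py;python3 chk.py; python3 -m jog '[[[0,0.15,0,0,0,0,0.1],[0,0,0,0,0,0,0.35],[0,0,0,0,0,0,0.5],[0,0,0,0,0,0,0.6],[0,0,0,0,0,0,0.6],[0,0,-0.3,0,0,0,0.6],[0,0,-0.6,0,0,0,0.6],[0,0,-0.8,0,0,0,0.6],[0,0,-0.8,0,0,0,0.6],[-0.7,0,-0.5,0,0,0,0.6],[-0.7,0,0,0,0,0,0.6]]]'; python3 -c "
from h import *;to([0,0,0])"
```

```text
time: 36.65
tool_pos: [467.3, -155.8, 66.4]
tcp_rot: [179.2, 0.0, -18.9]
ft_force: [-9.0, -35.4, -1.8]
finger_gap: 18.0
theta deg 95.5 R 110.5 tool yaw th 95.57435656198217 F radial,tang -2.9112555139241443 -36.36188194407384 18.031153205015965 [ -9.  -35.4  -1.8] [-24.  -3. 111.  -1.  72.  85.]
top z 180.2 rect [ 582.7 -134.6] [44.2 40.2] 76.0
top centre in jig x,y 1.4 -0.1
top slope deg along jig x,y [-1.2 -0. ] 74
front face lean x per z deg -31.3 n 179 x at z=top -15.0
now [ 467.3 -155.8   66.4] [179.2   0.  -18.9] q [-24.  -3. 111.  -1.  72.  85.] F [ -9.4 -33.9  -3.3] gap 18.0 t 36.7
shift units [ 1.321 -1.086  0.312]
tcp jig [-105.96985528  -47.38511662]
time: 38.08
tool_pos: [401.6, -133.6, 220.2]
tcp_rot: [179.8, -0.3, -18.8]
ft_force: [-0.4, -0.6, 0.2]
finger_gap: 51.4
now [ 401.6 -133.6  220.2] [179.8  -0.3 -18.8] q [-25. -22. 110.  -0.  91.  84.] F [-0.4 -0.6  0.2] gap 51.4 t 38.075
shift units [-8.485  0.043  4.367]
```

```bash
python3 - <<'E'
from h import *
p,d=snapshot("top");q,e=snapshot("side");hsv=cv2.cvtColor(p,cv2.COLOR_RGB2HSV)
m=(cv2.inRange(hsv,(0,170,80),(6,255,255))|cv2.inRange(hsv,(174,170,80),(180,255,255)))
try:
    c=big("top",m,(300,240,410,320));u=c.reshape(-1,2).mean(0);k=ray("top",[u],100)[0];v=(k-J(4,-58,0))@np.c_[ex,ey];print(u,k,np.hypot(*v),np.degrees(np.arctan2(-v[0],-v[1])))
except Exception as x: print(x)
z=world("top",d)[...,2];mm=(z>80)&(z<100);c=big("top",mm.astype(np.uint8),(465,205,520,265));print("mug",ray("top",[cv2.minEnclosingCircle(c)[0]],91))
c=lambda a,b:cv2.resize(a[b[1]:b[3],b[0]:b[2]],(400,400),interpolation=2)
cv2.imwrite("pics/fin.png",np.hstack([c(p,(280,180,400,300)),c(q,(260,160,400,300))])[:,:,::-1])
from tilt import tilt
tilt(p[:,:,::-1].copy(),d,(305,190,352,250),150)
E
```

```text
[339.92307692 280.38461538] [ 470.4799705  -158.86268138  100.        ] 106.48348199307685 94.52847986821973
mug [[ 571.03987974 -511.8798532    91.        ]]
top z 178.6 rect [ 580.6 -134. ] [44.7 44.7] 76.5
top centre in jig x,y -0.7 -0.1
top slope deg along jig x,y [ 0.5 -0. ] 266
front face lean x per z deg -29.9 n 311 x at z=top -31.4
```

View pics/fin.png

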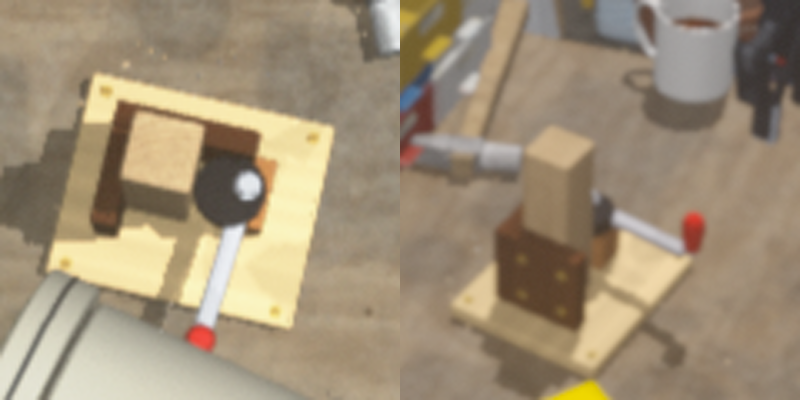

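The blank stands in the corner with the cam on it, and the lever points at the robot (left crop, knob at (200,335)). The mug hasn't moved and the robot is clear. Handing in.

```bash
python3 -c "
from bench import job;print(job.hand_in())"
```

```text
the job is handed in; nothing more can be done
None
```

The leg blank stands on end in the jig corner with the lever swung to its stop, and I handed the job in at about 38 s of the 64 s limit. I stood the blank up in the jig, let go and pushed its foot back to the back fence with shut fingers. Then I pinched the knob, swung the lever round and let go.

**Last checks that agreed:**
- **Blank:** its top is level to about 0.5°. It reads (-0.7, -0.1) mm from the seat axis. The x value is within 0.2 mm of what I read with it pressed hard against the back fence. In y the cam moved it about 0.7–0.9 mm, to -0.1 mm at the side fence.
- **Lever:** it stopped moving at 95.5° by the arm's reading while the force rose from 26 to 36 N. The stop is at 95.0°. After release the camera put it at about 94.5°, with the knob partly hidden by the arm.
- **Mug:** within 0.5 mm of where it started, and the robot was touching nothing.

**What went wrong or disagreed:**
- **First push to the side fence:** the blank pivoted 7° in the grip because its foot stuck. I lifted it, levelled it and set it down again.
- **Fingertips:** they appeared to sit 10–20 mm short of the reported tool point. My first pinch missed the knob, and contact in the push came late.
- **Push to the back fence:** the wrist read about 55 N for a moment. I meant to push with the fingertips, but I could not see the contact. If the gripper's body was touching instead, that would be over its 40 N limit.
- **Front-face lean:** I ignored this figure because other pixels spoiled it.

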